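# Shut the lug-nut case and hasp it

## Robot

A 6-joint arm with a two-finger parallel gripper is mounted at the origin on the work surface. World frame = base frame: x ahead of the robot, y to its left, z up, the work surface at z = 0. Lengths are in m, angles in rad, forces in N, time in s.
With the tool pointing down it reaches from about 0.275 to 0.975 m from the base axis. Payload 8.4 kg.
Tool frame: the origin (TCP) lies midway between the tips of the shut fingers; the grasp point (between the pads) lies 19 mm behind it; z points along the fingers, y is the line along which they close (so a half turn about z gives the same grasp; the last joint's range is limited). The gripper opens to 92 mm and grips with 3 to 60 N. Pads are 20 mm wide; open, the fingers measure 128 mm over their backs; the gripper's body (75 mm by 189 mm) begins 69 mm behind the grasp point.
Start: joints at [-1.194, 0.353, 1.633, -0, 1.155, -0.002], TCP at [0.231, -0.581, 0.215] pointing down, gripper open.
Joint ranges: [-2.63, 2.63], [-0.92, 2.1], [0.06, 2.66], [-1.3, 4.44], [0, 2.69], [-3.02, 3.02]. Speed limits (rad/s): [2.22, 2.22, 2.79, 3.14, 3.14, 3.14].

## Interface

Orientations are given as a 3x3 rotation matrix whose columns are the frame's x, y, z axes.
In Python, from rig import env gives the robot as it stands.
- The arm moves only by the shell command python3 -m jog 'ROWS' [OPENING] [FORCE]. ROWS is text: rows parted by semicolons, each of 6 numbers parted by spaces: the shift along the tool's x, y, z normalised to -1 to 1, where 1 is 0.4 m, then the turn, a rotation vector about the tool's x, y, z normalised to -1 to 1, where 1 is 360 degrees. A call has 1 to 5 rows; each row is the pose to reach, as a shift and turn from the pose commanded when the call began, along the tool's axes at that moment, turning the shorter way round; what a row does not reach only later rows make up. A row lasts 1/10 s, in which the tool goes at most 50 mm and 8.59 degrees, less where a joint would pass 70% of its speed; a pose out of reach is approached as far as the arm can. A call with a number of a shift or a turn outside -1 to 1 is refused whole. A call with a gripper value outside its range is refused whole. OPENING is the opening, from 0 (shut) to 1 (fully open), set as the call begins (- or left out, the last holds). The fingers move at their own pace and stop on an object; FORCE is the grip in N (left out, the last holds). Time passes only in rows, so rows that repeat a pose let the fingers close. It gives the time, the measured TCP pose, the force, the opening and the grip force at its end, in the units of the state.
- env.get_state(): the state, without advancing time (a new reading comes with each control period).
- env.camera(name): name is "scene" or "top"; returns a dict with "frame" (420x560x3 uint8, red, green, blue), "fovy" (degrees; the focal length in pixels is half the picture's height over the tangent of half this angle, whatever the lens; pixels are square), "cx", "cy" (the principal point, pixels), "T" (4x4, takes a point from camera to world coordinates). Camera axes: x right, y up, looking along -z (the intrinsics and any distortion apply to the point x, -y, -z); pixel columns grow to the right and rows downward; lengths in m; the calibration is good to about 2 mm. A picture is of the moment at which its call begins. There is no depth.
- env.finish_job(): hands the job in; it is judged then, once.
Trained networks look in the newest picture that a camera, given by its name, has taken for a name from the list of things; names that differ only in an ending like _2 or _b are one class to them, and where a whole thing is asked for, a point or a joint stands for the part that bears it (a point fixed in the world has none). Each returns a list of dicts, best first, with "confidence" (0 to 1); they miss things now and then, are a little off and sometimes report something else, mostly with a low value. They report only what shows in the picture. A call takes as long as a camera call.
- env.boxes_of(camera, label): "point" ([x, y, z] in m, in world coordinates, good to about 4 mm: the middle of the surface that is visible of it).
- env.cut_out(camera, label): "mask" (420x560 bool, what is visible of it).
- env.tip_of(camera, label): "point" ([x, y, z] in m, in world coordinates, good to about 4 mm: a listed point, or the origin of a listed thing).
The state is a dict: "time_s": time; "joint_positions": joint angles; "qvel": joint speeds; "tau": joint torques, N m; "tool_pos": TCP position; "eef_rot": TCP orientation; "force": force on the tool from outside, world axes, zero at the start; "moment": the same for the moment, N m; "grip_width": finger opening in m; "grip_force": force on a finger pad.
Only numpy, scipy, OpenCV 4.12 (cv2) and the standard library are available. Lean on these libraries where they do the work, as an engineer would, in place of code of your own. Each camera call takes 0.05 s, during which the arm holds its last target. There are 200 camera calls.

## Task

The six lug nuts are back in their grey case: shut the case's open lid fully, and only then swing the steel hasp over from the case's front deck until it lies flat on the lid with the staple standing through its slot. Leave the things standing around the case where they are.

Things in the scene. Friction and masses are not known exactly. Their poses are not given: they have to be found in the camera images.
- case: Grey polycarbonate case, fixed, 190 (x) by 200 (y) by 70 mm without its lid. Origin: centre of its underside; z up; -x is its front (roughly towards the robot). From the front wall to x = -40 mm its top is a closed deck 70 mm high; behind that is an open bay with six upright chrome lug nuts (below 60 mm), which the lid covers.
- lid_hinge (a point): Middle of the lid's hinge line, which runs along the case's y at x = +90, z = 70 mm of the case (level with the lid's underside).
- hasp_hinge (a point): Middle of the hasp's hinge line, which runs along the case's y at x = -55, z = 82 mm of the case.
- lid (a joint): Angle of the lid in rad: 0 fully shut, grows as its near edge swings up and away from the robot; starts open at 1.25 to 1.6 (1.57 = upright). Limits 0, 1.75. Stiff hinge: it stays where it is left, a few newtons move it. The lid is a plate 134 mm from hinge to free edge, 206 mm wide, 10 mm thick; its top is at z = 80 mm of the case when shut.
- lid_edge (a point): Middle of the lid's free edge (134 mm from the hinge line), half-way through its thickness.
- staple (a point): Top of the staple, a round-wire steel loop in the middle of the lid's width (y = 0 of the case), 100 mm from the lid's hinge line, 24 mm long in x, 6 mm wide in y, standing 23 mm above the lid's outer face.
- hasp (a joint): Angle of the hasp in rad: 0 fully over (flat on the shut lid, pointing to +x of the case), grows as it swings up and back towards the robot; it starts swung back at about 1.75 to 2.25 (1.57 = upright). A slightly stiff hinge: it stays where it is left, about 1 N at the tip moves it. Limits 0 and 2.6.
- hasp_tip (a point): End of the hasp, 95 mm from its hinge line, mid-width. The hasp is a bright steel strap 40 mm wide and 4 mm thick; its last 8 mm are bent up a little.
- hasp_slot (a point): Centre of the hasp's slot (36 by 14 mm), 45 mm from its hinge line; the staple stands through it when the hasp is over. Solid strap from 63 to 95 mm.
- ramekin: Bystander: glass ramekin beside the case, 84 mm across, 45 mm high. Origin: centre of underside.
- key: Bystander: black steel adapter key standing upright beside the case, 27 mm across, 65 mm high. Origin: centre of underside.
- gauge: Bystander: pocket tire gauge of orange plastic lying in front of the case, 150 mm long, 14 mm high. Origin: underside, near its middle.
- spray: Bystander: spray can, 60 mm across, 150 mm high. Origin: centre of underside.
- jar: Bystander: clear jar, 70 mm across, 85 mm high. Origin: centre of underside.
- chock: Bystander: stepped rubber wheel chock, 90 by 70 by 60 mm. Origin: centre of underside.
- driver: Bystander: screwdriver lying flat, about 200 mm long. Origin: underside, within its length.

How it is judged:
By the outcome, as a careful person would: the job done as asked, in the order asked, and still so for the second after the job is handed in, with the robot touching nothing.
It also fails if it takes over 54 s, if anything falls off the work surface, if the arm or the gripper's body presses on something with over 40 N, if the wrist force passes 120 N, or if a joint passes its speed limit or range.

## Working session

There is one attempt and no reset: what is moved stays moved. The work goes in short steps, Python scripts to look and compute and a shell command to move; the robot and the scene stay as the last step left them, time stands still between calls to the robot, and variables do not carry over. Pictures are saved under pics/ and viewed, at most 10 in all, crops included, and the job is handed in when it is done.

```bash
ls; mkdir -p pics; cat > look.py <<'E'
from rig import env
import cv2,sys,numpy as np
def snap(cam,name):
    c=env.camera(cam); cv2.imwrite(f'pics/{name}.png',c['frame'][:,:,::-1]); return c
def tips(cam,labels):
    for l in labels:
        r=env.tip_of(cam,l)
        print(cam,l,[(np.round(d['point'],4).tolist(),round(d['confidence'],2)) for d in r[:2]])
E
python3 - <<'E'
from look import *
for cam in('scene','top'):
    snap(cam,cam+'0')
    tips(cam,['case','lid_hinge','hasp_hinge','lid_edge','staple','hasp_tip','hasp_slot','ramekin','key','gauge','spray','jar','chock','driver'])
s=env.get_state();print(s['time_s'],s['tool_pos'],np.round(s['eef_rot'],3))
a=cv2.imread('pics/scene0.png');b=cv2.imread('pics/top0.png')
E
```

```text
pics
scene case [([0.5303, -0.1334, -0.0016], 0.68)]
scene lid_hinge [([0.6206, -0.1335, 0.071], 0.63)]
scene hasp_hinge [([0.5516, 0.4834, -0.0018], 0.75), ([0.4762, -0.1232, 0.0808], 0.6)]
scene lid_edge [([0.6008, -0.1341, 0.1993], 0.67), ([0.4625, -0.1224, 0.1259], 0.16)]
scene staple [([0.6298, -0.1313, 0.1707], 0.78)]
scene hasp_tip [([0.4541, -0.1213, 0.1751], 0.65), ([0.3453, -0.4993, 0.0013], 0.4)]
scene hasp_slot [([0.4625, -0.1266, 0.1227], 0.51)]
scene ramekin [([0.5748, 0.0368, -0.0001], 0.58)]
scene key [([0.5168, -0.2691, -0.0014], 0.58)]
scene gauge []
scene spray [([0.5932, -0.5071, -0.0045], 0.69), ([0.5313, -0.1324, -0.0047], 0.58)]
scene jar [([0.39, 0.5038, 0.0035], 0.72), ([0.4534, -0.1222, 0.174], 0.68)]
scene chock [([0.3447, -0.4981, 0.0009], 0.73)]
scene driver [([0.3458, -0.4976, 0.0033], 0.44)]
top case [([0.5348, -0.1284, 0.0025], 0.76)]
top lid_hinge []
top hasp_hinge [([0.4744, -0.1275, 0.0843], 0.43)]
top lid_edge [([0.5959, -0.1328, 0.2048], 0.81)]
top staple [([0.6356, -0.1338, 0.1758], 0.67)]
top hasp_tip [([0.4497, -0.1256, 0.1716], 0.5)]
top hasp_slot [([0.4657, -0.1215, 0.1286], 0.72)]
top ramekin [([0.5772, 0.0391, 0.002], 0.94)]
top key [([0.5187, -0.268, 0.0008], 0.49)]
top gauge [([0.3507, -0.0766, 0.0015], 0.78)]
top spray [([0.5916, -0.5051, 0.0018], 0.75)]
top jar [([0.3902, 0.5009, -0.0031], 0.63), ([0.4511, -0.1255, 0.1736], 0.34)]
top chock [([0.5566, 0.4862, 0.0033], 0.73)]
top driver [([0.3422, -0.5014, -0.0007], 0.91)]
1.5 [ 0.23114025 -0.58070204  0.21458898] [[ 0.929  0.37   0.   ]
 [ 0.37  -0.929 -0.   ]
 [ 0.     0.    -1.   ]]
```

View pics/scene0.png

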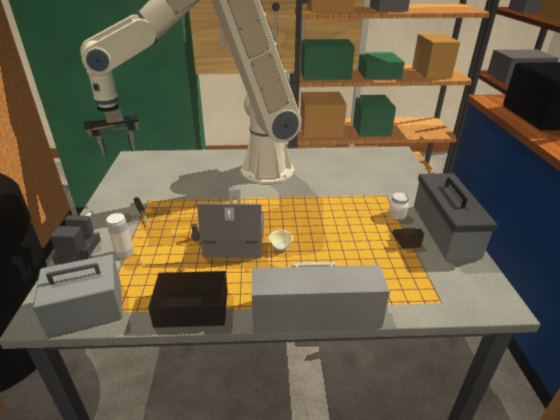

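View pics/top0.png

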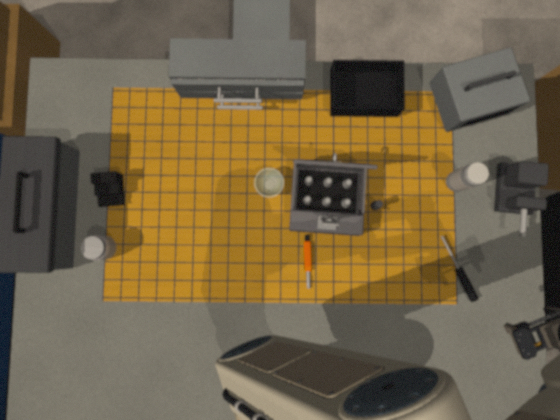

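The pictures agree with the networks. In the top view the case is near (330,197), lid and hasp almost upright, and its yaw is about -3°. The lid is at about 1.4 and the hasp at about 1.8. The plan is to raise the arm, go behind the lid with the fingers shut, and pull it down beside the staple.

```bash
python3 -m jog '.53 -.25 -.25 0 0 .0686;.53 -.25 -.25 0 0 .0686;.53 -.25 -.25 0 0 .0686;.53 -.25 -.25 0 0 .0686;.53 -.25 -.25 0 0 .0686' 0 20
```

```text
time_s: 2.0
tool_pos: [0.3887, -0.4115, 0.3134]
eef_rot: [[0.999, -0.053, 0.0], [-0.053, -0.999, -0.0], [0.0, 0.0, -1.0]]
force: [-0.0, -0.1, 0.1]
grip_width: 0.054
grip_force: 0.0
```

```bash
python3 -m jog '.4 -.45 0 0 0 0;.4 -.45 0 0 0 0;.4 -.45 0 0 0 0;.4 -.45 0 0 0 0;.4 -.45 0 0 0 0'
python3 -m jog '.33 -.405 0 0 0 0;.33 -.405 0 0 0 0;.33 -.405 0 0 0 0;.33 -.405 0 0 0 0;.33 -.405 0 0 0 0'
```

```text
time_s: 2.5
tool_pos: [0.5585, -0.2394, 0.3126]
eef_rot: [[0.999, -0.051, 0.001], [-0.051, -0.999, 0.0], [0.001, -0.0, -1.0]]
force: [1.3, -0.3, 0.9]
grip_width: 0.0139
grip_force: 0.0
time_s: 3.0
tool_pos: [0.6998, -0.0823, 0.3117]
eef_rot: [[0.999, -0.049, 0.0], [-0.049, -0.999, 0.001], [0.0, -0.001, -1.0]]
force: [-0.1, -0.2, -0.1]
grip_width: 0.0004
grip_force: 0.0
```

```bash
python3 -m jog '0 0 .375 0 0 0;0 0 .375 0 0 0;0 0 .375 0 0 0;-.09 0 .375 0 0 0;-.17 0 .375 0 0 0'
python3 - <<'E'
from look import *
c=snap('scene','s1'); cv2.imwrite('pics/s1c.png',cv2.resize(c['frame'][150:290,150:330,::-1],None,fx=4,fy=4,interpolation=cv2.INTER_CUBIC))
tips('scene',['lid_edge','hasp_tip','hasp_hinge','staple'])
E
```

```text
time_s: 3.5
tool_pos: [0.6262, -0.0833, 0.1584]
eef_rot: [[0.999, -0.052, -0.007], [-0.052, -0.999, 0.001], [-0.007, -0.0, -1.0]]
force: [-0.8, -0.4, 1.2]
grip_width: 0.0003
grip_force: 0.0
scene lid_edge [([0.601, -0.1361, 0.2018], 0.82), ([0.4765, -0.1267, 0.0806], 0.68)]
scene hasp_tip [([0.4531, -0.1224, 0.173], 0.54)]
scene hasp_hinge [([0.578, 0.037, -0.0017], 0.51), ([0.4758, -0.1236, 0.0818], 0.43)]
scene staple []
```

View pics/s1c.png

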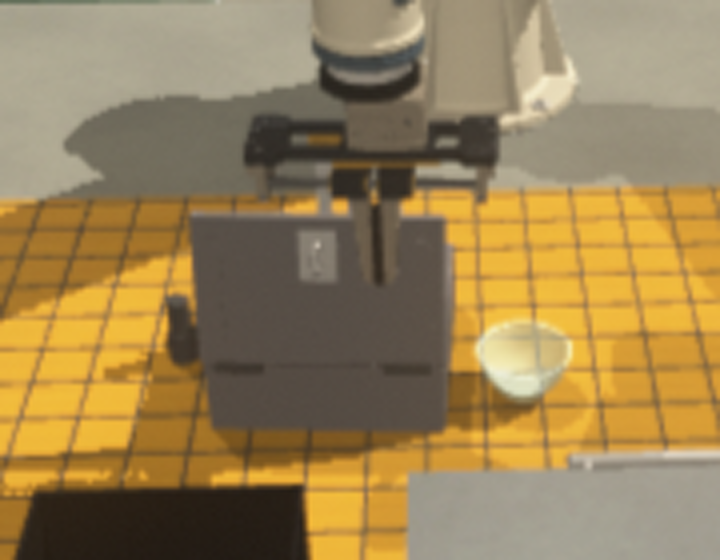

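```bash
python3 -m jog '-.04 0 .005 0 0 0;-.083 0 .015 0 0 0;-.111 0 .034 0 0 0;-.1335 0 .0575 0 0 0;-.154 0 .0825 0 0 0'
python3 - <<'E'
from look import *
c=env.camera('scene');tips('scene',['lid_edge','staple'])
E
```

```text
time_s: 4.25
tool_pos: [0.5688, -0.0802, 0.1298]
eef_rot: [[0.999, -0.052, 0.002], [-0.052, -0.999, -0.0], [0.002, 0.0, -1.0]]
force: [-0.5, 0.8, 3.2]
grip_width: 0.0003
grip_force: 1.4
scene lid_edge [([0.5133, -0.1299, 0.1529], 0.75)]
scene staple [([0.5582, -0.128, 0.1527], 0.55)]
```

```bash
python3 -m jog '-.0135 0 .0275 0 0 0;-.02 0 .0525 0 0 0;-.025 0 .074 0 0 0;-.026 0 .1 0 0 0;-.026 0 .12 0 0 0'
python3 -m jog '0 0 .01 0 0 0; 0 0 .015 0 0 0'
```

```text
time_s: 4.9
tool_pos: [0.5566, -0.0793, 0.0802]
eef_rot: [[0.999, -0.052, -0.002], [-0.052, -0.999, 0.0], [-0.002, -0.0, -1.0]]
force: [-2.8, 0.8, 17.7]
grip_width: 0.0009
grip_force: 9.9
time_s: 5.1
tool_pos: [0.557, -0.0793, 0.0797]
eef_rot: [[0.999, -0.052, -0.001], [-0.052, -0.999, 0.0], [-0.001, -0.0, -1.0]]
force: [-27.6, 2.9, 82.3]
grip_width: 0.0005
grip_force: 41.1
```

```bash
python3 -m jog '0 0 -.05 0 0 0;0 0 -.5 0 0 0;0 0 -.5 0 0 0;0 0 -.5 0 0 0;0 0 -.5 0 0 0'
python3 -m jog '-.39 .13 0 0 0 0;-.39 .13 0 0 0 0;-.39 .13 0 0 0 0;-.39 .13 0 0 0 0;-.39 .13 0 0 0 0'
python3 - <<'E'
from look import *
for cam in('scene','top'):
    c=snap(cam,cam+'2');tips(cam,['lid_edge','staple','hasp_tip','hasp_hinge','hasp_slot'])
    if cam=='scene': cv2.imwrite('pics/s2c.png',cv2.resize(c['frame'][150:290,150:330,::-1],None,fx=4,fy=4,interpolation=cv2.INTER_CUBIC))
E
```

```text
time_s: 5.6
tool_pos: [0.5589, -0.0796, 0.2791]
eef_rot: [[0.999, -0.052, 0.005], [-0.052, -0.999, -0.001], [0.005, 0.0, -1.0]]
force: [1.2, 0.8, -0.1]
grip_width: 0.0001
grip_force: 0.0
time_s: 6.1
tool_pos: [0.3979, -0.1236, 0.2755]
eef_rot: [[0.999, -0.054, 0.001], [-0.054, -0.999, -0.0], [0.001, 0.0, -1.0]]
force: [0.0, 0.0, 0.8]
grip_width: 0.0006
grip_force: 0.0
scene lid_edge [([0.4854, -0.1278, 0.0734], 0.76)]
scene staple [([0.5201, -0.1302, 0.1019], 0.95)]
scene hasp_tip [([0.455, -0.1229, 0.1741], 0.53)]
scene hasp_hinge [([0.4777, -0.1243, 0.0839], 0.58)]
scene hasp_slot [([0.4662, -0.1255, 0.1262], 0.72)]
top lid_edge [([0.3901, 0.4996, -0.0022], 0.73), ([0.4889, -0.1238, 0.0744], 0.57)]
top staple [([0.5207, -0.1264, 0.1028], 0.84)]
top hasp_tip []
top hasp_hinge []
top hasp_slot []
```

View pics/s2c.png

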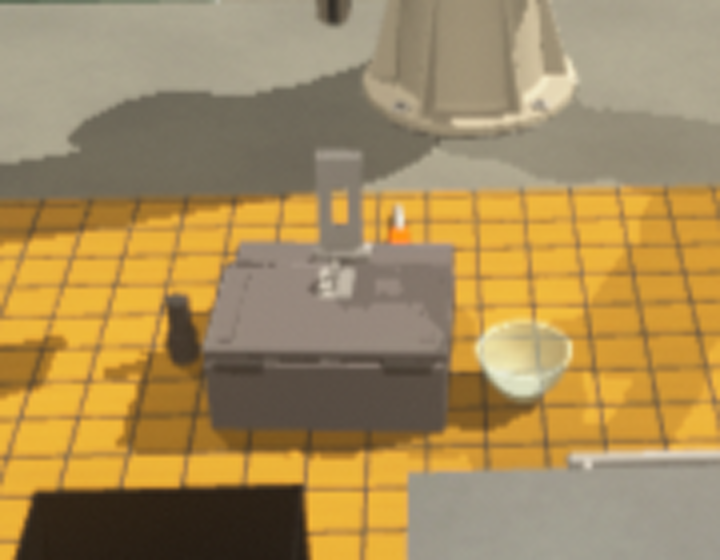

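Lid shut: the staple at (333,280) in the crop is at z 0.102, as it should be. Next comes the hasp, from behind it.

```bash
python3 -m jog '0 0 .314 0 0 0;0 0 .314 0 0 0;0 0 .314 0 0 0;.08 0 .314 0 0 0;.11 0 .314 0 0 0'
python3 -m jog '.03 0 0 0 0 0;.06 0 0 0 0 0;.09 0 0 0 0 0;.12 0 0 0 0 0'
python3 - <<'E'
from look import *
c=snap('scene','s3');tips('scene',['hasp_tip','hasp_hinge','staple'])
cv2.imwrite('pics/s3c.png',cv2.resize(c['frame'][150:290,150:330,::-1],None,fx=4,fy=4,interpolation=cv2.INTER_CUBIC))
E
```

```text
time_s: 7.2
tool_pos: [0.4445, -0.1256, 0.1494]
eef_rot: [[0.999, -0.052, 0.0], [-0.052, -0.999, 0.0], [0.0, -0.0, -1.0]]
force: [-1.8, -0.4, 1.4]
grip_width: 0.0004
grip_force: 0.7
time_s: 7.6
tool_pos: [0.4914, -0.128, 0.1501]
eef_rot: [[0.999, -0.052, 0.0], [-0.052, -0.999, -0.0], [0.0, 0.0, -1.0]]
force: [-0.8, -1.2, -0.6]
grip_width: 0.0007
grip_force: 0.6
scene hasp_tip [([0.5099, -0.1259, 0.1668], 0.74)]
scene hasp_hinge [([0.4755, -0.125, 0.0827], 0.65)]
scene staple [([0.5206, -0.1272, 0.0987], 0.6)]
```

View pics/s3c.png

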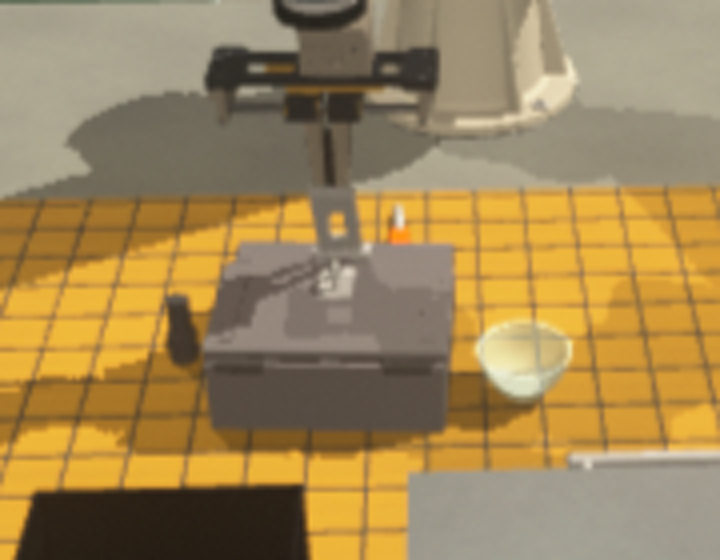

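```bash
python3 -m jog '.035 0 0 0 0 0;.07 0 .021 0 0 0;.101 0 .049 0 0 0;.124 0 .084 0 0 0;.14 0 .1225 0 0 0'
python3 -m jog '.005 0 .025 0 0 0;.005 0 .038 0 0 0;.005 0 .043 0 0 0'
```

```text
time_s: 8.3
tool_pos: [0.5481, -0.1311, 0.1005]
eef_rot: [[0.999, -0.052, 0.001], [-0.052, -0.999, -0.0], [0.001, 0.0, -1.0]]
force: [-0.4, 0.3, 1.2]
grip_width: 0.0007
grip_force: 0.4
time_s: 8.6
tool_pos: [0.5491, -0.131, 0.0856]
eef_rot: [[0.999, -0.052, 0.001], [-0.052, -0.999, 0.0], [0.0, -0.0, -1.0]]
force: [-10.6, 3.9, 38.3]
grip_width: 0.0006
grip_force: 19.1
```

```bash
python3 -m jog '0 0 .003 0 0 0;0 0 .003 0 0 0'
python3 -m jog '0 0 -.04 0 0 0;0 0 -.5 0 0 0;0 0 -.5 0 0 0;0 0 -.5 0 0 0;0 0 -.5 0 0 0'
python3 -m jog '-.5 0 0 0 0 0;-.5 0 0 0 0 0;-.5 0 0 0 0 0;-.5 0 0 0 0 0;-.5 0 0 0 0 0'
python3 - <<'E'
from look import *
for cam in('scene','top'):
    c=snap(cam,cam+'4');tips(cam,['staple','hasp_tip','hasp_hinge','hasp_slot','lid_edge','key','ramekin','gauge'])
    if cam=='scene': cv2.imwrite('pics/s4c.png',cv2.resize(c['frame'][150:290,150:330,::-1],None,fx=4,fy=4,interpolation=cv2.INTER_CUBIC))
E
```

```text
time_s: 8.8
tool_pos: [0.5491, -0.131, 0.0857]
eef_rot: [[0.999, -0.052, 0.001], [-0.052, -0.999, -0.0], [0.001, -0.0, -1.0]]
force: [-10.3, 2.6, 33.4]
grip_width: 0.0004
grip_force: 16.7
time_s: 9.3
tool_pos: [0.5492, -0.1312, 0.2864]
eef_rot: [[0.999, -0.052, 0.004], [-0.052, -0.999, -0.001], [0.004, 0.001, -1.0]]
force: [0.6, 1.0, -0.1]
grip_width: 0.0002
grip_force: 0.0
time_s: 9.8
tool_pos: [0.3434, -0.1196, 0.282]
eef_rot: [[0.999, -0.053, -0.002], [-0.053, -0.999, 0.0], [-0.002, -0.0, -1.0]]
force: [0.4, -0.1, -0.5]
grip_width: 0.0004
grip_force: 0.0
scene staple [([0.5187, -0.124, 0.1011], 0.74), ([0.5475, 0.4849, -0.0007], 0.22)]
scene hasp_tip [([0.5705, -0.1265, 0.0827], 0.64)]
scene hasp_hinge [([0.4773, -0.1262, 0.0789], 0.61)]
scene hasp_slot [([0.5201, -0.1288, 0.081], 0.57)]
scene lid_edge [([0.4882, -0.1295, 0.0759], 0.84), ([0.5894, -0.5066, -0.0016], 0.61)]
scene key [([0.5173, -0.2691, 0.0005], 0.67)]
scene ramekin [([0.5769, 0.0394, 0.0015], 0.69), ([0.5191, -0.1246, 0.0997], 0.56)]
scene gauge [([0.3524, -0.0768, -0.0002], 0.48), ([0.5765, 0.0372, 0.0], 0.2)]
top staple [([0.5208, -0.1252, 0.1038], 0.97)]
top hasp_tip [([0.5677, -0.1337, 0.0828], 0.84)]
top hasp_hinge [([0.4757, -0.1267, 0.0849], 0.68)]
top hasp_slot [([0.5202, -0.1286, 0.0864], 0.76), ([0.5244, -0.1281, 0.1009], 0.55)]
top lid_edge [([0.4906, -0.1246, 0.0781], 0.94), ([0.5678, -0.1359, 0.0832], 0.35)]
top key [([0.5149, -0.2695, 0.0017], 0.4), ([0.5769, 0.0358, 0.0028], 0.23)]
top ramekin [([0.5789, 0.0363, -0.0009], 0.84)]
top gauge [([0.5934, -0.5022, 0.0008], 0.73), ([0.3523, -0.075, 0.0016], 0.71)]
```

View pics/s4c.png

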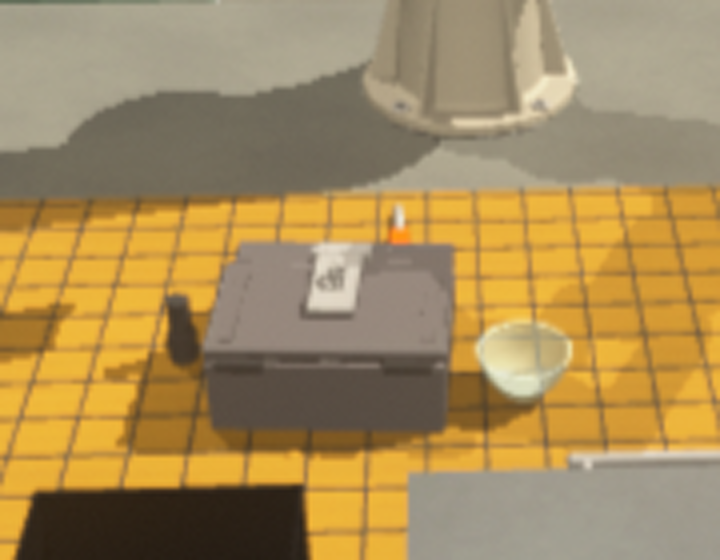

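The hasp lies flat with its tip at z 0.083 (330,310 in the crop), the staple stands through the slot at (330,280), and the key, ramekin and gauge haven't moved.

```bash
python3 -c "
from rig import env
print(env.finish_job())"
```

```text
the job is handed in; nothing more can be done
None
```

The lid was shut first, then the hasp swung flat onto it with the staple through its slot. The final pictures confirm this, and the key, ramekin and gauge have not moved; the job was handed in at about 10 s, and no verdict was returned.

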